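# Free the stuck cover of a power supply and hold it ajar

## Task

The cover of the power supply is unscrewed but its gasket has stuck. Take the screw dish off the cover, keeping it level, and set it down gently inside the round ring on the repair mat, leaving the other things on the bench where they are. Then pull the cover free by its chrome handle and finish still holding it by the handle, steady, with its front edge three to five centimetres up from the case; a short lead ties it to the inside, so it must never jerk up past eight centimetres.

Things in the scene. Friction and masses are not known exactly. Their poses are not given: they have to be found in the camera images.
- case: The power supply: light grey sheet-metal instrument, 230 mm deep (its x), 250 mm wide (its y), heavy, does not move. Its front panel, with two upright chrome handles that stick out 41 mm, faces its -x. Origin at the centre of its underside, z up. Rim 124 mm up, closed cover's flat top 128 mm up. The dish starts on the cover, between the cover's handle and its rear edge.
- cover_angle (a joint): Opening angle of the power supply's top cover (rad): 0 closed, growing as the front edge rises; range 0 to 1.4. The front edge lies 235 mm from the hinge, so it is 30 mm up at 0.13, 50 mm up at 0.21, 80 mm up at 0.35. Let go, the cover drops by itself, to nearly shut (about 0.07) or shut, where its gasket sticks again.
- cover: The top cover, a grey plate with a chrome handle near its front edge, 235 mm (its x) by 258 mm (its y) and 4 mm thick. Origin in the middle of its hinge line, at the rear edge of the rim: 115 mm behind (case +x) and 124 mm above the case's origin. When closed its axes are the case's; it turns about its y.
- cover_edge (a point): Middle of the cover's front edge at rim height, 235 mm in front of the hinge when closed; moves with the cover. The gasket holds the cover shut: pulled up at the handle, the force rises to 15 to 22 N within the first 4 mm of lift at the handle, fades within the next 5 mm, and by 15 mm only the cover's weight (2 to 5 N at the handle) is left.
- handle (a point): Chrome bow handle on top of the cover near its front edge: round bar 10 mm thick, 110 mm long along its y (parallel to the hinge; 90 mm free between the bends), its centre line 36 mm above the cover's top. This point is the middle of the bar: when closed 205 mm in front of the hinge line and 40 mm above it. Moves with the cover; axes as the case's when closed.
- dish: Small round steel screw dish, magnetic, with the brass cover screws held in it: 56 mm outer diameter, 30 mm high, wall 3 mm, upright straight sides, about 130 g. Origin at the centre of its underside, z up.
- mat: Grey silicone repair mat, 260 mm (its x) by 160 mm (its y), 3 mm thick, fixed on the bench to the left or right of the power supply, with moulded outlines: one round ring near its -x end, rectangles at the other end. Origin at the centre of its underside.
- dish_spot (a point): Centre of the moulded round ring on the mat, on the mat's top surface: 60 mm from the mat's centre towards its -x end. The ring is 84 mm in inner diameter and flush.
- meter: Bystander: hand-held multimeter lying face up on the bench on the other side of the power supply, 165 mm (its x) by 82 mm by 41 mm high. Origin at the centre of its underside.
- reel: Bystander: reel of solder wire standing upright on the mat's end away from the ring, 60 mm in diameter, 46 mm high. Origin at the centre of its underside.
- driver: Bystander: screwdriver 170 mm long lying on the bench on the robot's side of the multimeter, along its own x. Origin under its middle.
Mind the look-alikes: they are no part of the job. What is shaped like the dish but purple is not meant.

How it is judged:
By the outcome, as a careful person would: the job done as asked, in the order asked, and still so for the second after the job is handed in, while the arm keeps its last pose, push and grip.
It also fails if it takes over 58 s, if anything falls off the work surface, if the arm or the gripper's body presses on something with over 40 N, if the wrist force passes 120 N, or if a joint passes its speed limit or range.

## Robot

A 6-joint arm with a two-finger parallel gripper is mounted at the origin on the work surface. World frame = base frame: x ahead of the robot, y to its left, z up, the work surface at z = 0. Lengths are in mm, angles in rad, forces in N, time in s.
With the tool pointing down it reaches from about 300 to 750 mm from the base axis. Payload 8.5 kg.
Tool frame: the origin (TCP) lies on the centre line of the jaws, within the pads' length; the fingertips stand 14 mm ahead of it and the grasp point (between the pads) lies 5 mm behind it (manip.tip_reach is the distance from the TCP to the fingertips, in mm); z points along the fingers, y is the line along which they close (so a half turn about z gives the same grasp; the last joint's range is limited). The gripper opens to 85 mm and grips with 20 to 120 N. Pads are 22 mm wide; open, the fingers measure 114 mm over their backs; the gripper's body (76 mm by 85 mm) begins 54 mm behind the grasp point. The pads swing forward as they close: fully open they stand 13 mm farther back than shut.
Start: joints at [0.966, 0.381, 1.297, -0, 1.464, -0.215], TCP at [208.992, 508.727, 245.322] pointing down, gripper open.
Joint ranges: [-3.11, 3.11], [-0.89, 2.33], [0.22, 2.48], [-1.42, 4.56], [0.17, 2.85], [-2.88, 2.88]. Speed limits (rad/s): [2.39, 2.39, 3.14, 3.14, 3.14, 3.14].

## Interface

Orientations are given as a unit quaternion [w, x, y, z].
In Python, from bench import manip, cams gives the robot as it stands. Calls block until the motion is done:
- manip.move_to(position, orientation): joint-space move of the TCP to a pose.
- manip.move_l(position, orientation=None, rate=150, guard=None): straight line of the TCP; orientation=None keeps the orientation; rate is the mean speed in mm/s. With guard (N) it stops when the force on the tool has changed by that much, and returns True; else False.
- manip.movej(angles): joint-space move.
- manip.set_gripper(opening, effort=None): finger opening in mm; effort is the grip in N (None keeps the last); returns when the fingers have stopped.
- manip.wait(seconds).
- manip.ik(position, orientation): joint angles nearest the present ones, or None.
- manip.read_state(): the state.
- cams.camera(name): name is "side" or "top"; returns a dict with "image" (384x512x3 uint8, red, green, blue), "intrinsics" (3x3 intrinsics, pixels), "dist" ([k1, k2, p1, p2, k3] as OpenCV has them; the pictures are not rectified), "rvec" (rotation vector, rad) and "tvec" (3), from world to camera coordinates, as OpenCV has them. Camera axes: x right, y down, z forward; pixel columns grow to the right and rows downward; lengths in mm; the calibration is good to about 2 mm. A picture is of the moment at which its call begins. There is no depth.
A pose or a line that the arm cannot do raises manip.IKError and nothing moves.
- manip.sign_off(): hands the job in; it is judged then, once.
The state is a dict: "clock": time; "joint_pos": joint angles; "qvel": joint speeds; "joint_efforts": joint torques, N m; "tcp_pos": TCP position; "ee_rot": TCP orientation; "force": force on the tool from outside, world axes, zero at the start; "moment": the same for the moment, N m; "grip_width": finger opening in mm; "gripper_force": force on a finger pad.
Only numpy, scipy, OpenCV 4.12 (cv2) and the standard library are available. Lean on these libraries where they do the work, as an engineer would, in place of code of your own. Each camera call takes 0.05 s, during which the arm holds its last target. There are 200 camera calls.

## Working session

There is one attempt and no reset: what is moved stays moved. The work goes in short steps, each a Python script; the robot and the scene stay as the last script left them, time stands still between calls to the robot, and variables do not carry over. Pictures are saved under pics/ and viewed, at most 10 in all, crops included, and the job is handed in when it is done.

```bash
ls; mkdir -p pics
python3 - <<'E'
from bench import manip,cams
import cv2
for n in("top","side"):
    c=cams.camera(n); cv2.imwrite(f"pics/{n}0.png",c["image"][:,:,::-1])
    print(n,c["intrinsics"],c["dist"],c["rvec"],c["tvec"])
s=manip.read_state();print(s)
E
```

```text
pics
top [[414.87157176   0.         258.63674553]
 [  0.         414.87157176 191.96895062]
 [  0.           0.           1.        ]] [-0.11263856  0.          0.          0.          0.        ] [ 2.13881441 -2.192231    0.06824374] [  46.99801981  553.14760047 1262.33838879]
side [[369.11567208   0.         256.73358795]
 [  0.         369.11567208 197.47253866]
 [  0.           0.           1.        ]] [-0.0565725  0.         0.         0.         0.       ] [ 0.3136598  -2.79029975  1.15879193] [518.19832132 158.58777032 882.70973063]
{'clock': 0.1, 'joint_pos': array([ 9.65701388e-01,  3.81126280e-01,  1.29814025e+00,  3.04465309e-05,
        1.46362890e+00, -2.15285113e-01]), 'qvel': array([ 1.74706902e-03, -1.10033877e-03, -1.31212576e-03, -6.35021338e-05,
        6.50168321e-04, -2.18311689e-04]), 'joint_efforts': array([ 4.02594465e-03, -4.49221158e+01, -2.31659299e+01, -1.71687843e-04,
        3.63860141e-03,  5.45876594e-05]), 'tcp_pos': array([208.85392812, 508.5416017 , 244.7898586 ]), 'ee_rot': array([-2.73641869e-04,  1.93674815e-01,  9.81065564e-01, -5.91315840e-04]), 'force': array([-0.63612019, -0.12136052,  0.6062692 ]), 'moment': array([-0.01982971,  0.02316533, -0.02924486]), 'gripper_force': 0.0, 'grip_width': 85.30832564622175}
```

View pics/top0.png

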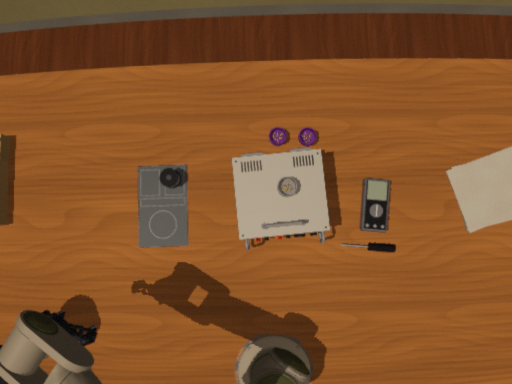

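View pics/side0.png

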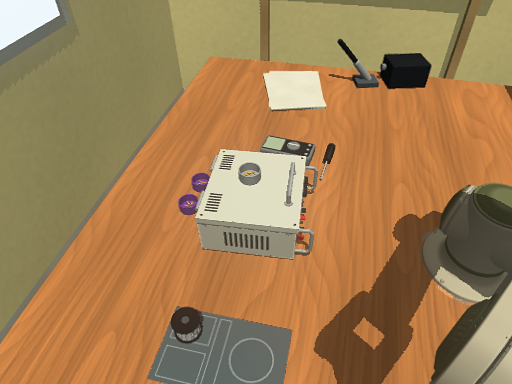

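The top view shows the dish at about (289,186), the handle bar from (263,226) to (308,222), the ring at (163,224), the reel at (173,177), and the case corners at (233,157), (323,150), (329,235) and (240,240). The purple decoys are behind the case. The side view agrees: dish at (250,173), handle (291,183).

```bash
cat > h.py <<'E'
from bench import manip,cams
import cv2,numpy as np
def ray(c,uv):
    p=cv2.undistortPoints(np.array([[uv]],float),c["intrinsics"],np.array(c["dist"],float)).ravel()
    R=cv2.Rodrigues(np.array(c["rvec"],float))[0]; t=np.array(c["tvec"],float)
    return -R.T@t, R.T@np.array([p[0],p[1],1])
def onz(c,uv,z):
    o,d=ray(c,uv); return o+d*(z-o[2])/d[2]
def proj(c,P):
    return cv2.projectPoints(np.array(P,float).reshape(-1,1,3),np.array(c["rvec"],float),np.array(c["tvec"],float),c["intrinsics"],np.array(c["dist"],float))[0].reshape(-1,2)
E
python3 - <<'E'
from h import *
c=cams.camera("top"); s=cams.camera("side")
for n,uv,z in [("dish",(289,186),158),("h1",(263,226),164),("h2",(308,222),164),("ring",(163,224),3),("reel",(173,177),46),("c0",(233,157),128),("c1",(323,150),128),("c2",(329,235),128),("c3",(240,240),128),("meter",(376,205),41)]: print(n,onz(c,uv,z).round(1))
for n,uv,z in [("dish",(250,167.5),158),("ring",(251,360),3),("h",(291,184),164)]: print(n,onz(s,uv,z).round(1))
# top crop, 5x
a=c["image"][140:250,225:335,::-1]; b=s["image"][140:260,190:325,::-1]
a=cv2.resize(a,(550,550),interpolation=3)[:,:400+150]; b=cv2.resize(b,None,fx=4,fy=4,interpolation=3)
cv2.imwrite("pics/topc.png",a); cv2.imwrite("pics/sidec.png",b)
E
```

```text
dish [557.  -54.5 158. ]
h1 [447.9  20.4 164. ]
h2 [ 455.8 -103.4  164. ]
ring [461.9 339.6   3. ]
reel [605.5 296.4  46. ]
c0 [648.1 102.4 128. ]
c1 [ 661.5 -157.   128. ]
c2 [ 417.9 -165.   128. ]
c3 [410.  87. 128.]
meter [ 503.4 -325.3   41. ]
dish [559.1 -52.8 158. ]
ring [463.5 342.7   3. ]
h [450.3  -8.6 164. ]
```

View pics/topc.png

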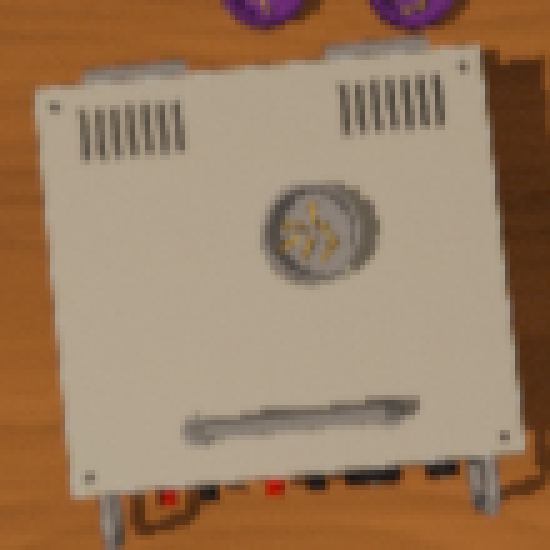

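View pics/sidec.png

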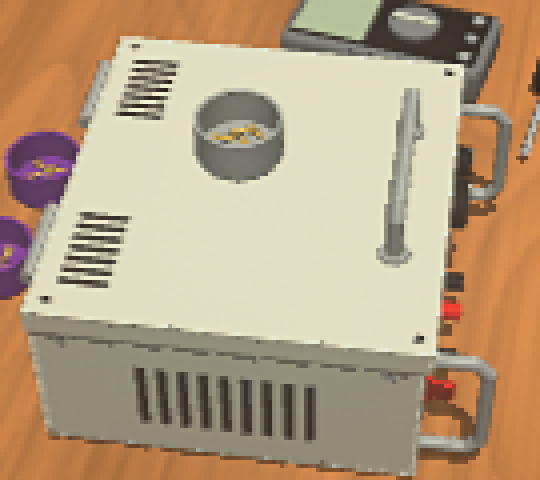

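The crops give the cover corners in the top image at about (232,158), (321,149), (329.5,230) and (239,239). The dish rim centre is at (288,186) in the top image and (249.4,169.6) in the side image, and the handle's middle is near (284.6,223.4). I'll fuse these and plan from them.

```bash
cat >> h.py <<'E'
from scipy.spatial.transform import Rotation as Ro
def quat(R): 
    q=R.as_quat(); return q[[3,0,1,2]]
def down(ang): # jaw line (tool y) at ang in the world xy plane
    y=np.array([np.cos(ang),np.sin(ang),0]); z=np.array([0,0,-1.]); return Ro.from_matrix(np.c_[np.cross(y,z),y,z])
E
python3 - <<'E'
from h import *
c=cams.camera("top"); s=cams.camera("side")
def tri(uv1,uv2):
    (o1,d1),(o2,d2)=ray(c,uv1),ray(s,uv2)
    k=np.linalg.lstsq(np.c_[d1,-d2],o2-o1,rcond=None)[0]; a,b=o1+k[0]*d1,o2+k[1]*d2
    return ((a+b)/2).round(1),np.linalg.norm(a-b).round(1)
T=lambda x,y:(225+(x+.5)/5-.5,140+(y+.5)/5-.5); S=lambda x,y:(190+(x+.5)/4-.5,140+(y+.5)/4-.5)
tc=[T(37,90),T(481,46),T(524,450),T(72,497)]   # rear-left, rear-right, front-right, front-left
sc=[S(22,314),S(120,38),S(463,66),S(436,355)]
P=np.array([onz(c,u,128)[:2] for u in tc]); Q=np.array([onz(s,u,128)[:2] for u in sc])
for A in(P,Q):
    yl=(A[0]+A[3])/2-(A[1]+A[2])/2; xr=(A[0]+A[1])/2-(A[2]+A[3])/2
    print(A.round(1).tolist(),"c",A.mean(0).round(1),"yawx",np.arctan2(xr[1],xr[0]).round(3),"yawy",np.arctan2(-yl[0],yl[1]).round(3),np.linalg.norm(xr),np.linalg.norm(yl))
print("dish",tri(T(316,232),S(239,120)), onz(c,T(316,232),158),onz(s,S(239,120),158))
print("hL,hR top",onz(c,T(190,432),164),onz(c,T(408,409),164))
print("hL,hR side",onz(s,S(395,240),164),onz(s,S(411,90),164))
# ring by fitting on the two views
for n,cc,(x0,y0,x1,y1) in(("top",c,(140,200,188,246)),("side",s,(205,325,300,384))):
    g=cv2.cvtColor(cc["image"],cv2.COLOR_RGB2GRAY)[y0:y1,x0:x1]
    m=(g>np.percentile(g,60)+12).astype(np.uint8)
    for k in cv2.findContours(m,cv2.RETR_LIST,cv2.CHAIN_APPROX_NONE)[0]:
        if len(k)>40:
            e=cv2.fitEllipse(k); u=(e[0][0]+x0,e[0][1]+y0); print("ring",n,np.round(u,1),np.round(e[1],1),onz(cc,u,3).round(1))
print(manip.tip_reach)
E
```

```text
[[646.4, 105.4], [665.1, -150.8], [433.1, -166.7], [412.9, 89.7]] c [539.4 -30.6] yawx 0.068 yawy 0.076 233.29740039292187 257.0384614632144
[[646.9, 109.7], [668.7, -145.3], [435.6, -163.6], [415.4, 89.6]] c [541.7 -27.4] yawx 0.082 yawy 0.083 233.11438208827346 255.0182266109029
dish (array([559. , -51.1, 152.4]), np.float64(2.8)) [557.05096533 -51.12457441 158.        ] [558.60481401 -44.6944861  158.        ]
hL,hR top [447.91254493  21.50156146 164.        ] [457.53660803 -98.47804363 164.        ]
hL,hR side [447.63292991  42.87696595 164.        ] [460.05467548 -87.70999586 164.        ]
ring top [162.5 224.1] [26.9 27.5] [461.7 341.2   3. ]
ring side [251.  359.9] [41.8 42.5] [463.5 342.5   3. ]
ring side [250.9 360. ] [44.4 45.2] [463.7 342.7   3. ]
ring side [288.2 350.9] [27.4 62.3] [394.7 308.2   3. ]
ring side [222. 353.] [ 1.9 56.8] [524.  342.1   3. ]
ring side [212.1 345.6] [ 1.7 43.7] [548.1 332.    3. ]
ring side [209.4 336. ] [ 3.5 21.2] [559.9 313.7   3. ]
14.0
```

Run:
```python
from h import *
yaw=.077
best=None
for a in (yaw+np.pi/2,yaw-np.pi/2):
    j=manip.ik([558,-50,240],quat(down(a))); k=manip.ik([463,342,100],quat(down(a)))
    print(a,j,k)
    if j is not None and (best is None or abs(j[5])<best[0]): best=(abs(j[5]),a)
q=quat(down(best[1])); print(best)
manip.move_to([558,-50,240],q)
s0=manip.read_state(); print(s0["clock"],s0["tcp_pos"],s0["force"])
hit=manip.move_l([558,-50,146],q,rate=70,guard=6); s=manip.read_state(); print(hit,s["tcp_pos"],s["force"])
cv2.imwrite("pics/a.png",np.vstack([cv2.resize(cams.camera("side")["image"][100:250,170:370,::-1],(800,600),interpolation=3)]))
```

```text
1.6477963267948965 [-3.00669112e-01  4.02437993e-01  1.27807013e+00 -4.44089210e-16
  1.46108453e+00 -1.94846544e+00] [ 4.30630224e-01  5.65447417e-01  1.43621206e+00 -4.44089210e-16
  1.13993318e+00 -1.21716610e+00]
-1.4937963267948966 [-3.00669112e-01  4.02437993e-01  1.27807013e+00 -4.44089210e-16
  1.46108453e+00  1.19312722e+00] [ 4.30630224e-01  5.65447417e-01  1.43621206e+00 -4.44089210e-16
  1.13993318e+00  1.92442655e+00]
(np.float64(1.1931272150596657), -1.4937963267948966)
2.65 [558.00769374 -49.23611476 240.07270624] [-0.01479042  0.45858321  0.32739009]
False [558.20273828 -50.02923739 146.42657789] [ 1.13536325 -0.11229744 -0.67970999]
```

View pics/a.png

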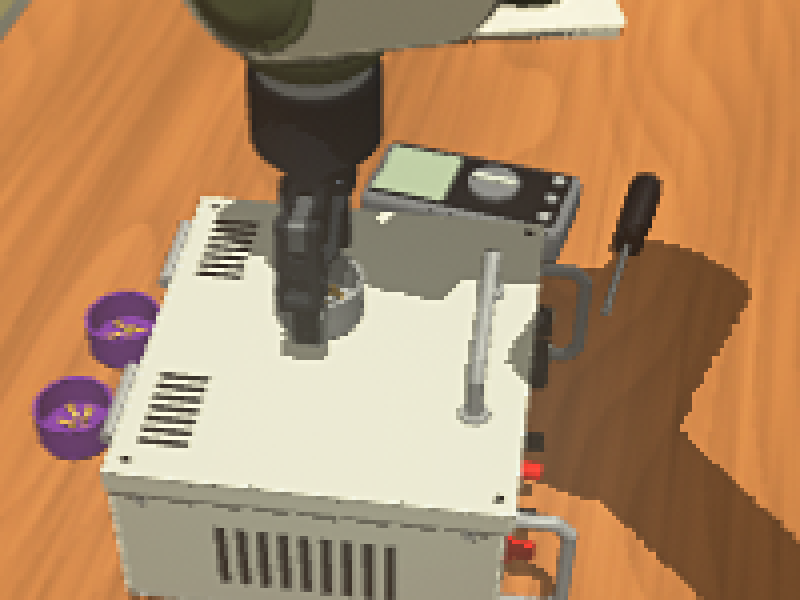

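The picture shows the fingers on either side of the dish, with the near finger's foot at crop (305,345) and the dish centred behind it near (319,300). I'll grip it, lift, carry it over and place it.

Run:
```python
from h import *
q=quat(down(-1.4937963267948966))
def st(n): s=manip.read_state(); print(n,round(s["clock"],2),s["tcp_pos"].round(1),s["force"].round(1),round(s["grip_width"],1),round(s["gripper_force"],1))
manip.set_gripper(50,effort=40); st("grip")
manip.move_l([558,-50,156],q,rate=20); st("up10")
manip.move_l([558,-50,235],q,rate=100); st("up")
manip.move_l([462.7,342,235],q,rate=170); st("over")
manip.move_l([462.7,342,50],q,rate=90); st("low")
c=cams.camera("side"); cv2.imwrite("pics/b.png",cv2.resize(c["image"][234:384,150:350,::-1],(800,600),interpolation=3))
print(proj(c,[462.7,342,3]))
```

```text
grip 4.59 [558.1 -50.  146.6] [-1.7  1.2  6.6] 54.3 42.6
up10 5.24 [557.9 -50.  155.9] [ 0.1  0.1 -1.5] 54.5 42.4
up 6.18 [557.7 -49.9 234.3] [-0.2  0.3 -1.7] 54.5 42.4
over 8.71 [462.9 341.6 235. ] [ 0.5 -0.7 -1.8] 54.9 42.4
low 10.92 [462.8 342.1  50.3] [-0.4 -1.3 -1.4] 54.5 42.4
[[251.47273798 359.76948751]]
```

View pics/b.png

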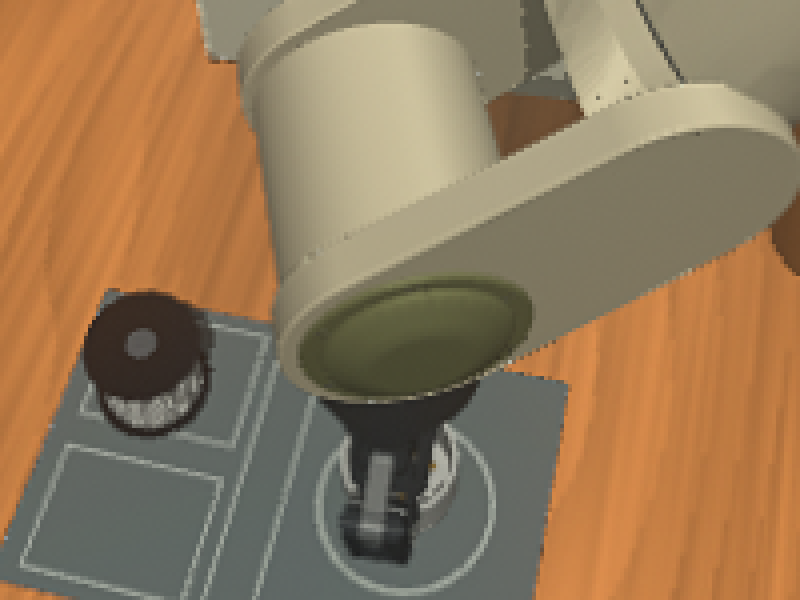

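The dish is held level over the ring: ring centred near crop (405,500), dish near (400,480), still about 29 mm above the mat. Next is a guarded set-down.

Run:
```python
from h import *
q=quat(down(-1.4937963267948966))
def st(n): s=manip.read_state(); print(n,round(s["clock"],2),s["tcp_pos"].round(1),s["force"].round(1),round(s["grip_width"],1),round(s["gripper_force"],1))
manip.move_l([462.7,342,27],q,rate=40); manip.wait(.3); st("low")
print(manip.move_l([462.7,342,19.5],q,rate=8,guard=2.5)); st("down")
manip.set_gripper(85); st("open")
manip.move_l([462.7,342,150],q,rate=90); manip.move_l([462.7,342,250],q,rate=150); st("up")
c=cams.camera("top");s=cams.camera("side")
cv2.imwrite("pics/c.png",cv2.resize(s["image"][274:384,150:310,::-1],(800,550),interpolation=3))
```

```text
low 11.99 [462.7 342.   27.2] [ 0.6  0.  -2.3] 54.4 42.4
True
down 12.66 [462.6 342.   21.6] [-0.4  0.9  5.2] 54.4 43.0
open 13.07 [462.1 341.7  20.8] [-0.1  0.5  0.8] 85.0 0.0
up 15.47 [462.4 341.8 249. ] [-0.5  0.4 -0.1] 84.8 0.0
```

View pics/c.png

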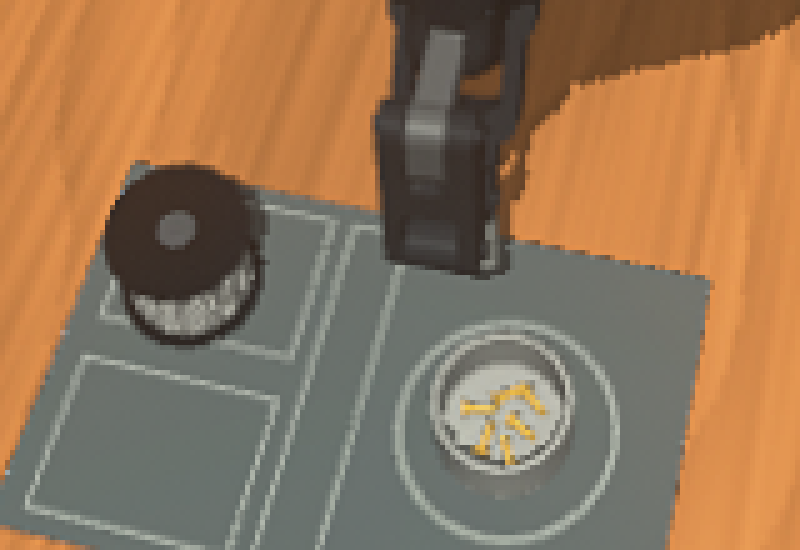

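The dish stands upright inside the ring: ring at crop (507,433), dish base around (502,425). Next is the handle, gripped with the jaws closing along case x.

Run:
```python
from h import *
yaw=.077
def st(n): s=manip.read_state(); print(n,round(s["clock"],2),s["tcp_pos"].round(1),s["force"].round(1),s["moment"].round(2),round(s["grip_width"],1),round(s["gripper_force"],1))
H=[453,-37]
c=min((yaw,yaw+np.pi),key=lambda a:abs(manip.ik([*H,240],quat(down(a)))[5]))
q=quat(down(c)); print(c,manip.ik([*H,240],q))
manip.move_to([*H,245],q); manip.wait(.2); st("above")
print(manip.move_l([*H,160],q,rate=70,guard=6)); st("astride")
manip.set_gripper(30,effort=30); st("30")
s=cams.camera("side"); cv2.imwrite("pics/d.png",cv2.resize(s["image"][120:260,210:370,::-1],(685,600),interpolation=3))
```

```text
0.077 [-3.42987642e-01  2.17546964e-01  1.55448810e+00 -4.44089210e-16
  1.36955759e+00 -4.19987642e-01]
above 17.79 [453.1 -36.7 245. ] [-0.5 -0.2  0.5] [ 0.03 -0.02  0.06] 85.4 0.0
False
astride 19.16 [453.2 -37.  160.3] [-0.7 -1.2  0.1] [-0.02  0.02 -0.  ] 85.3 0.0
30 19.73 [453. -37. 160.] [ 0.  -0.  -0.9] [-0.01 -0.01 -0.03] 30.2 0.0
```

View pics/d.png

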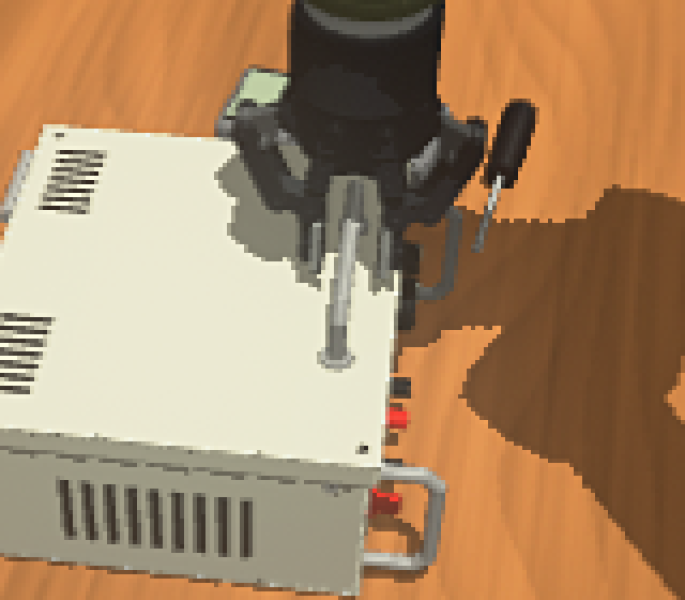

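The bar at crop (350,230) runs midway between the two fingers. I'll grip firmly and lift slowly along the hinge arc.

Run:
```python
from h import *
yaw=.077
def st(n):
    s=manip.read_state(); print(n,round(s["clock"],2),s["tcp_pos"].round(1),s["force"].round(1),s["moment"].round(2),round(s["grip_width"],1),round(s["gripper_force"],1)); return s
manip.set_gripper(0,effort=100); s=st("grip")
p0=np.array([453,-37,160.]); ex=np.array([np.cos(yaw),np.sin(yaw),0]); ey=np.array([-np.sin(yaw),np.cos(yaw),0])
hinge=p0+205*ex; hinge[2]=124
def go(th,rate):
    R=Ro.from_rotvec(th*ey); manip.move_l(hinge+R.apply(p0-hinge),quat(R*down(yaw)),rate=rate)
for th in (.006,.012,.018,.024,.03,.038,.046,.056,.07):
    go(th,6); s=st(th)
    if abs(s["force"][2])>60 or s["grip_width"]<6: print("STOP"); break
```

```text
grip 20.13 [454.5 -36.9 160.4] [ 6.9  2.3 -2.6] [ 0.34 -1.08  0.01] 6.8 97.6
0.006 20.49 [454.6 -37.  161. ] [ 8.   1.3 -8.7] [ 0.26 -1.4   0.  ] 6.7 97.7
0.012 20.85 [454.7 -36.9 161.6] [ 10.2   0.  -14.2] [ 0.14 -1.6  -0.01] 6.7 97.6
0.018 21.21 [454.7 -36.9 162. ] [ 12.5   0.  -22.3] [-0.02 -1.95  0.  ] 6.5 97.5
0.024 21.57 [455.1 -36.9 163.7] [ 11.1   0.2 -16.8] [ 0.1  -1.73  0.04] 6.8 98.6
0.03 21.93 [455.4 -36.9 165.2] [  9.8   0.5 -14.7] [ 0.08 -1.62  0.04] 6.8 98.9
0.038 22.35 [455.8 -36.8 167.1] [ 10.4   1.3 -11.5] [ 0.12 -1.44  0.03] 7.0 99.2
0.046 22.77 [456.2 -36.8 168.8] [ 9.5  0.2 -9.5] [ 0.23 -1.46  0.03] 6.8 99.3
0.056 23.27 [456.7 -36.8 171.1] [ 8.9  1.3 -7. ] [ 0.23 -1.29  0.  ] 6.8 99.7
0.07 23.91 [457.4 -36.7 174.1] [ 8.4  2.3 -5.5] [ 0.29 -1.22 -0.02] 6.5 99.9
```

Run:
```python
from h import *
yaw=.077
def st(n):
    s=manip.read_state(); print(n,round(s["clock"],2),s["tcp_pos"].round(1),s["force"].round(1),s["moment"].round(2),round(s["grip_width"],1),round(s["gripper_force"],1)); return s
ex=np.array([np.cos(yaw),np.sin(yaw),0]); ey=np.array([-np.sin(yaw),np.cos(yaw),0])
for th,d in ((.085,.8),(.1,1.5),(.125,2),(.15,2),(.172,2)):
    p0=np.array([453,-37,160.])+d*ex; hinge=p0+205*ex; hinge[2]=124
    R=Ro.from_rotvec(th*ey); manip.move_l(hinge+R.apply(p0-hinge),quat(R*down(yaw)),rate=12); st(th)
manip.wait(.5); st("end")
c=cams.camera("side")
cv2.imwrite("pics/e.png",cv2.resize(c["image"][120:270,170:370,::-1],(800,600),interpolation=3))
# predicted pixels of the cover's front-left corner (rim level) at angle 0 and .172
hg=np.array([657.6,-20,124]);
for t in(0,.172): print(t,(proj(c,[hg+Ro.from_rotvec(t*ey).apply(-235*ex+129*ey)])-[170,120])*4)
```

```text
0.085 24.34 [458.1 -36.6 177. ] [ 6.2  1.3 -7.1] [ 0.07 -0.99  0.  ] 6.6 99.7
0.1 24.77 [459.  -36.6 180.1] [ 3.7 -0.7 -5. ] [-0.16 -0.5   0.03] 6.3 99.8
0.125 25.38 [460.6 -36.4 185.2] [-4.1 -2.6 -4.4] [-0.42  0.42  0.05] 6.7 100.1
0.15 25.96 [462.2 -36.3 190.2] [-5.3 -2.9 -2.7] [-0.46  0.67  0.1 ] 6.6 100.1
0.172 26.49 [463.7 -36.2 194.6] [-4.8 -4.3 -2.6] [-0.43  0.64  0.11] 6.6 100.1
end 26.99 [463.7 -36.2 194.6] [-5.4 -2.  -2. ] [-0.53  0.72  0.11] 6.7 100.1
0 [[517.40743032 440.11763144]]
0.172 [[515.7955453  390.01406147]]
```

View pics/e.png

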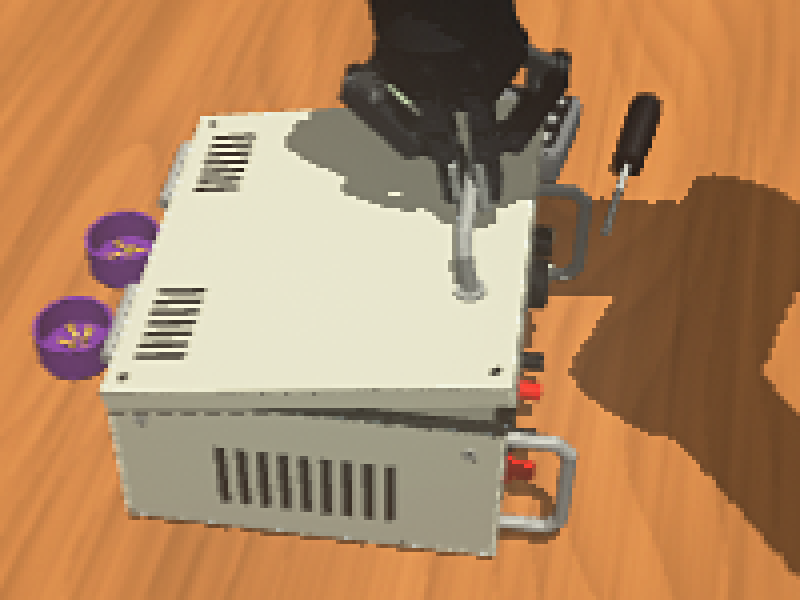

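The cover is open, with its front-left corner at crop (518,387) against a predicted (516,390), so its front edge is about 40 mm up. It's held steady by the handle, so I'm handing in.

```bash
python3 -c "
from bench import manip
print(manip.sign_off())"
```

```text
the job is handed in; nothing more can be done
None
```

The job is handed in at about 27 s on the robot's clock: the dish stands upright inside the ring on the mat, and the arm is holding the cover steady by its handle with the front edge about 40 mm up.

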